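# Hang a parts bin on the slatwall and press it home

## Robot

A 6-joint arm with a two-finger parallel gripper is mounted at the origin on the work surface. World frame = base frame: x ahead of the robot, y to its left, z up, the work surface at z = 0. Lengths are in mm, angles in rad, forces in N, time in s.
With the tool pointing down it reaches from about 350 to 875 mm from the base axis. Payload 4.2 kg.
Tool frame: the origin (TCP) lies at the very end of the fingers, on their centre line; the grasp point (between the pads) lies 19 mm behind it; z points along the fingers, y is the line along which they close (so a half turn about z gives the same grasp; the last joint's range is limited). The gripper opens to 85 mm and grips with 20 to 120 N. Pads are 22 mm wide; open, the fingers measure 114 mm over their backs; the gripper's body (76 mm by 85 mm) begins 54 mm behind the grasp point. The pads swing forward as they close: fully open they stand 13 mm farther back than shut.
Start: joints at [1.591, 0.385, 0.008, 0, -1.194, -0.259], TCP at [147.804, 607.251, 231.312] pointing down, gripper open.
Joint ranges: [-3.14, 3.14], [-1.21, 2.06], [-1.07, 1.41], [-3.16, 2.05], [-2.99, -0.16], [-3.1, 3.1]. Speed limits (rad/s): [2.79, 2.79, 3.14, 3.14, 3.14, 3.14].

## Interface

Orientations are given as a unit quaternion [x, y, z, w].
In Python, from bench import arm gives the robot as it stands.
- The arm moves only by the tool servo_tool, never from a script. Its argument "rows" is a list that holds one entry, the list of rows, each a list of 7 numbers: the finger opening in mm, from 0 to 85.4, then the shift along the tool's x, y, z in mm, then the turn, a rotation vector about the tool's x, y, z in rad. A call has 1 to 10 rows; each row is the pose to reach, as a shift and turn from the pose commanded when the call began, along the tool's axes at that moment; what a row does not reach only later rows make up. A row lasts 1/8 s, in which the tool goes at most 62.5 mm and 10.7 degrees, less where a joint would pass 70% of its speed; a pose out of reach is approached as far as the arm can. A call with a gripper value outside its range is refused whole. The fingers move at their own pace and stop on an object; the grip force is fixed at half the most. Time passes only in rows, so rows that repeat a pose let the fingers close. It gives the time, the measured TCP pose, the force, the opening and the grip force at its end, in the units of the state.
- arm.read_state(): the state, without advancing time (a new reading comes with each control period).
- arm.get_image(name): name is "side" or "top"; returns the picture (400x640x3 uint8, red, green, blue); there is no depth.
- arm.camera_params(name): a dict with "intrinsics" (3x3 intrinsics, pixels), "D" ([k1, k2, p1, p2, k3] as OpenCV has them; the pictures are not rectified), "R" (3x3) and "t" (3): a world point X has camera coordinates R X + t. Camera axes: x right, y down, z forward; pixel columns grow to the right and rows downward; lengths in mm; the calibration is good to about 2 mm. A picture is of the moment at which its call begins. camera_params takes no time and is no camera call.
- arm.job_done(): hands the job in; it is judged then, once.
The state is a dict: "clock": time; "joints": joint angles; "joint_vel": joint speeds; "joint_efforts": joint torques, N m; "position": TCP position; "ee_rot": TCP orientation; "contact_force": force on the tool from outside, world axes, zero at the start; "wrist_torque": the same for the moment, N m; "gripper_width": finger opening in mm; "grasp_force": force on a finger pad.
Only numpy, scipy, OpenCV 4.12 (cv2) and the standard library are available. Lean on these libraries where they do the work, as an engineer would, in place of code of your own. Each camera call takes 0.05 s, during which the arm holds its last target. There are 200 camera calls.

## Task

Hang the loose grey parts bin on the slatwall stand: tilt its front up, hook its tongue into the upper groove straight above the metal stud, and let go so that it hangs there leaning against the stud, which still stands out. Then press the bin's front down until its back pushes the stiff stud all the way in and the bin hangs level and flush with the wall. Leave the headlamp, the trim ring and the tin where they are.

Things in the scene. Friction and masses are not known exactly. Their poses are not given: they have to be found in the camera images.
- panel: White slatwall counter stand, fixed, 420 mm long (its y), 23 mm thick, 185 mm high. Origin: on the table under the middle of its front face, which is the plane x = 0 and looks along its own -x; z up. Two grooves run along its length, mouths at z = 35-50 and 135-150 mm; use the upper. Two stocked bins are fixed on it, centres 140-155 mm either side of the stud (in y).
- groove (a point): Point on the panel's front face at the front edge of the upper groove's floor, middle of the panel's length; axes as the panel's. From here the mouth is 15 mm high; lips above and below it 5 mm thick; behind the upper lip the groove goes up to 26 mm above its floor; its back wall is 17 mm behind the face. The panel's top is 50 mm above this point.
- stud_end (a point): Centre of the free end of the round aluminium stud (20 mm diameter) that stands 10 to 14 mm out of the panel's front face at the start, 57 mm below the floor of the upper groove; axes as the panel's. It moves with the stud.
- stud (a joint): How far the stud is pushed in, m: 0 = standing 14 mm out, 0.014 = fully in, end level with the panel face. Stiff: about 9 N along its axis (roughly 5 N on the hung bin's lip) moves it; no spring, it stays where it is pushed; the hanging bin's weight does not move it.
- bin: Loose empty grey hang-on bin, 130 g, upright on the table. Origin: centre of its underside; front -x, back +x, z up. Box 90 mm deep (x -45 to 45), 60 mm wide (y), walls 4 mm. Sides 50 mm high from x = -24 to 45 mm, 31 mm before that; front 35 mm; back plate 74 mm high, back face at x = 45 mm. With its tongue in the groove it turns about the groove's front edge.
- tongue (a point): Upper end (middle) of the bin's tongue, at (54, 0, 91) mm in the bin's frame; axes as the bin's. Tongue 50 mm wide (y), 4 mm thick: a leg goes back from the plate at z = 70-74 mm to x = 56, then up (x = 52-56) to z = 91. It passes the groove's mouth with the bin's front tilted up about 45-50 degrees, then is turned down as it goes in and up behind the upper lip.
- lip (a point): Middle of the top of the label lip, a 16 mm by 60 mm ledge, 4 mm thick, at the top of the bin's front wall, at (-54, 0, 35) mm in the bin's frame: the place to press.
- headlamp: Bystander, loose: chrome headlamp shell, 156 mm diameter, 102 mm high, lying on its glass; origin at the centre of its underside.
- trim_ring: Bystander, loose: chrome trim ring lying flat, 110 mm outer diameter, 14 mm high; origin at the centre of its underside.
- tin: Bystander, loose: dark tin, 60 mm diameter, 80 mm high, upright; origin at the centre of its underside.
Things that resemble listed ones, but are neither listed nor needed, are in the scene too. Leave any blue look-alike of the bin alone.

How it is judged:
By the outcome, as a careful person would: the job done as asked, in the order asked, and still so for the second after the job is handed in, with the robot touching nothing.
It also fails if it takes over 50 s, if anything falls off the work surface, if the arm or the gripper's body presses on something with over 40 N, if the wrist force passes 120 N, or if a joint passes its speed limit or range.

## Working session

There is one attempt and no reset: what is moved stays moved. The work goes in short steps, Python scripts to look and compute and a tool call to move; the robot and the scene stay as the last step left them, time stands still between calls to the robot, and variables do not carry over. Pictures are saved under pics/ and viewed, at most 10 in all, crops included, and the job is handed in when it is done.

Besides the shell and the picture viewer there is one more tool, called after ">>>" as a command line: name --argument value ..., lists and objects as JSON in quotes. servo_tool: Moves the arm, as the interface text tells. Its arguments: {"type":"object","properties":{"rows":{"type":"array"}},"required":["rows"]}

```bash
mkdir -p pics; ls; python3 - <<'E'
from bench import arm
import cv2, numpy as np
for n in("side","top"):
    cv2.imwrite(f"pics/{n}0.png",arm.get_image(n)[:,:,::-1])
    p=arm.camera_params(n); R=np.array(p["R"]);print(n,p["intrinsics"],p["D"],R.round(3).tolist(),(-R.T@np.array(p["t"])).round(0))
s=arm.read_state();print(s)
E
```

```text
pics
side [[363.59187278   0.         320.28697359]
 [  0.         363.59187278 198.84546781]
 [  0.           0.           1.        ]] [-0.08116417  0.          0.          0.          0.        ] [[0.991, -0.132, 0.007], [-0.078, -0.627, -0.775], [0.106, 0.768, -0.632]] [ 341. -877.  772.]
top [[369.62330941   0.         316.0065272 ]
 [  0.         369.62330941 193.47870659]
 [  0.           0.           1.        ]] [-0.06584799  0.          0.          0.          0.        ] [[-0.047, -0.999, 0.007], [-0.971, 0.044, -0.237], [0.236, -0.018, -0.972]] [263. -70. 951.]
{'clock': 0.1, 'joints': array([ 1.59057228e+00,  3.85484927e-01,  6.74762661e-03, -4.16398388e-04,
       -1.19401875e+00, -2.58645436e-01]), 'joint_vel': array([-0.00210577, -0.0013521 ,  0.00480238,  0.00343557,  0.00198033,
        0.00042745]), 'joint_efforts': array([-5.55438601e-04, -3.93317091e+01,  1.88930064e+01,  4.19785559e+00,
       -2.57750966e-03,  5.84508825e-06]), 'position': array([147.71538866, 606.74686055, 230.32474692]), 'ee_rot': array([ 9.92866498e-01, -1.19227180e-01, -5.56808085e-05,  9.97234769e-04]), 'contact_force': array([0.2084609 , 0.57093805, 0.40662844]), 'wrist_torque': array([ 0.04252727, -0.02536027, -0.01955225]), 'grasp_force': 0.0, 'gripper_width': 85.47588208581966}
```

View pics/side0.png

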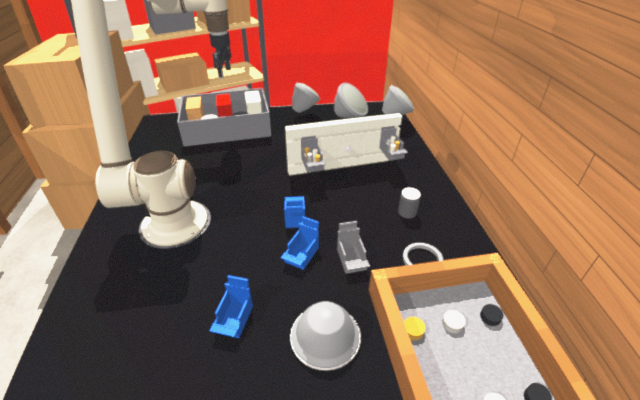

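View pics/top0.png

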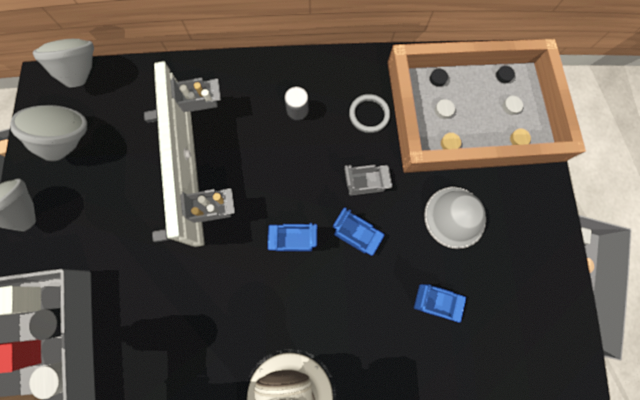

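Candidates for the bin, in the side picture: the grey bin at (350,248), blue look-alikes at (295,212), (302,243) and (233,307), and the stocked bins fixed on the panel at (313,155) and (394,145). The loose grey one is at (350,248), or (368,179) in the top picture. The panel faces world -y. I'll check the choice in a close crop.

```bash
python3 - <<'E'
import cv2, numpy as np
a=cv2.imread("pics/side0.png");b=cv2.imread("pics/top0.png")
r=lambda im,x0,x1,y0,y1,k:cv2.resize(im[y0:y1,x0:x1],None,fx=k,fy=k,interpolation=cv2.INTER_CUBIC)
A=r(a,280,410,105,180,6) # 780x450
cv2.imwrite("pics/c_panel_side.png",A)
B=r(a,325,385,215,280,6.6) # 396x429
C=r(b,340,400,152,204,6.6)
o=np.zeros((430,800,3),np.uint8);o[:B.shape[0],:B.shape[1]]=B;o[:C.shape[0],400:400+C.shape[1]]=C
cv2.imwrite("pics/c_bin.png",o)
E
```

```text
(no output)
```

View pics/c_panel_side.png

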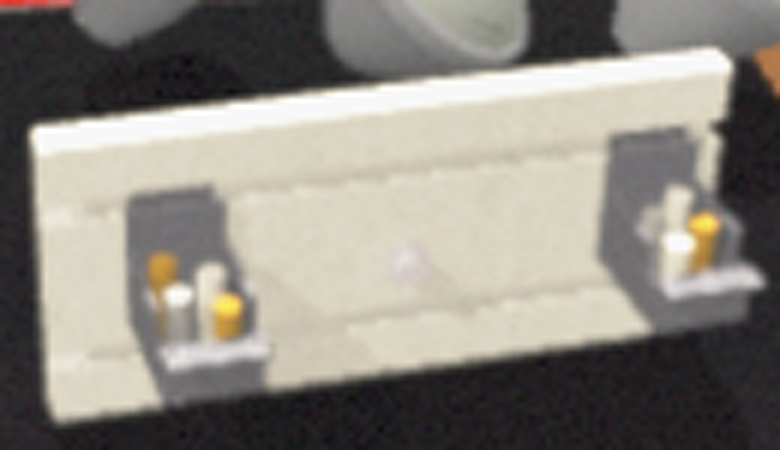

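View pics/c_bin.png

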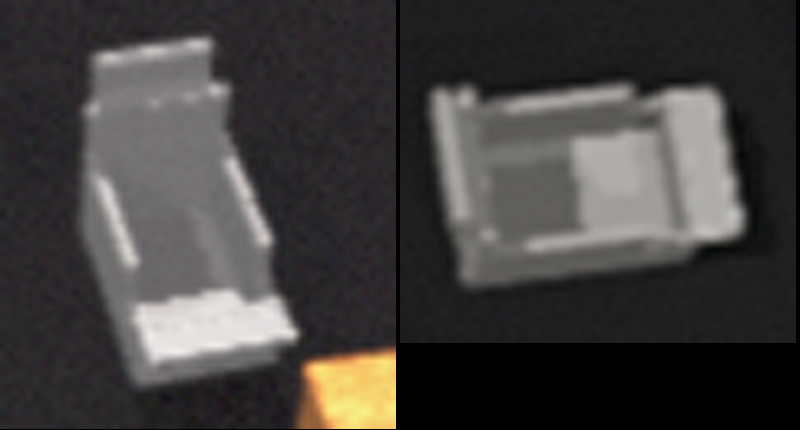

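The crops show the chosen bin is loose, grey and upright, with its tongue towards the panel (world +y). The stud end is at crop pixel (407,262). Next I'll view the panel in the top picture.

```bash
python3 - <<'E'
import cv2
b=cv2.imread("pics/top0.png")
cv2.imwrite("pics/c_panel_top.png",cv2.resize(b[55:255,145:245],None,fx=3,fy=3,interpolation=cv2.INTER_CUBIC))
E
```

```text
(no output)
```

View pics/c_panel_top.png

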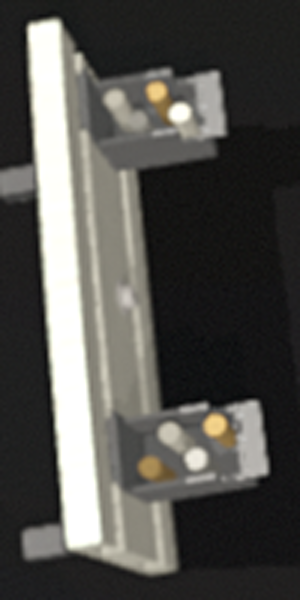

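Panel top face in this crop: front corners at (60,18) and (102,543), bottom front corner at (178,570), stud at (127,296). Now I'll fit the poses.

```bash
cat > h.py <<'E'
import numpy as np, cv2
from bench import arm
from scipy.optimize import least_squares
from scipy.spatial.transform import Rotation as Ro
CP={n:arm.camera_params(n) for n in("side","top")}
def proj(n,X):
    p=CP[n];return cv2.projectPoints(np.float64(X).reshape(-1,3),cv2.Rodrigues(np.array(p["R"]))[0],np.float64(p["t"]),np.array(p["intrinsics"]),np.float64(p["D"]))[0][:,0]
def unc(c,off,k): return (np.float64(c)+.5)/k-.5+off
def w(p,X): # planar pose -> world
    return Ro.from_euler('z',p[2]).apply(X)+[p[0],p[1],0]
def fit(obs,x0):
    f=lambda p:np.concatenate([(proj(n,w(p,X))-uv).ravel() for n,X,uv in obs])
    r=least_squares(f,x0,loss='soft_l1',x_scale=[10,10,.05]);return r.x,f(r.x).reshape(-1,2)
E
python3 - <<'E'
from h import *
so=[("side",[(-62,30,35),(-62,-30,35),(54,25,91),(54,-25,91),(45,30,74),(45,-30,74),(-45,30,0)],unc([(155,362),(298,338),(93,55),(212,42),(88,107),(230,90),(137,383)],(325,215),6.6)),
("top",[(-62,-30,35),(-62,30,35),(54,-25,91),(54,25,91),(45,30,0),(-45,30,0)],unc([(318,90),(342,237),(38,92),(60,218),(65,285),(290,262)],(340,152),6.6))]
p,r=fit(so,[500,-130,1.5]);print("bin",p.round(3));print(r.round(1).tolist())
for i in (0,1): print(fit([so[i]],p)[0].round(3))
po=[("side",[(0,210,185),(0,-210,185),(0,210,0)],unc([(37,153),(728,73),(55,422)],(280,105),6)),
("top",[(0,-210,185),(0,210,185),(23,-210,185),(23,210,185),(0,210,0)],unc([(60,18),(102,543),(28,24),(66,550),(178,570)],(145,55),3))]
q,r=fit(po,[500,250,1.5]);print("panel",q.round(3));print(r.round(1).tolist())
for i in (0,1): print(fit([po[i]],q)[0].round(3))
st=[("side",unc((407,262),(280,105),6)),("top",unc((127,296),(145,55),3))]
f=lambda s,S=st:np.concatenate([proj(n,w(q,[s[0],s[1],78]))[0]-u for n,u in S])
r=least_squares(f,[-12,0]);print("stud in panel",r.x,r.fun, w(q,[-12,r.x[1],78]))
E
```

```text
bin [ 520.522 -216.37     1.649]
[[-1.0, 0.6], [-0.6, 0.5], [0.1, 1.1], [-0.4, 0.6], [-0.4, 0.2], [-0.9, -0.3], [-0.7, 1.0], [-0.4, -0.8], [-0.1, -1.0], [0.2, -0.9], [-0.2, -0.4], [-0.5, -0.2], [-1.2, -0.7]]
[ 522.433 -214.507    1.655]
[ 518.724 -217.11     1.643]
panel [580.545 235.814   1.699]
[[-0.3, 0.1], [0.1, -0.2], [-0.6, 0.5], [-0.5, 0.8], [-0.6, -0.4], [0.7, 0.4], [0.7, -0.9], [-0.4, -0.2]]
[581.671 237.122   1.698]
[580.197 235.697   1.699]
stud in panel [ -2.49680729 -12.82293942] [ 0.13226774  1.19238246 -0.45159421  0.02171609] [594.7977906  225.55298118  78.        ]
```

```bash
cat >> h.py <<'E'
BIN=np.array([520.5,-216.4,1.649]); PAN=np.array([580.5,235.8,1.699]); SY=-12.8
def tool_R(yaw,lean): # fingers point down, leaning by `lean` deg toward +x of object
    s,c=np.sin(np.deg2rad(lean)),np.cos(np.deg2rad(lean))
    return Ro.from_euler('z',yaw)*Ro.from_matrix(np.array([[-c,0,s],[0,1,0],[-s,0,-c]]))
def move(pos,R): # shift+turn from the measured pose
    s=arm.read_state();R0=Ro.from_quat(s["ee_rot"])
    d=R0.inv().apply(np.array(pos)-s["position"]);t=(R0.inv()*R).as_rotvec()
    print("shift",d.round(1),"turn",t.round(3),"| deg",np.rad2deg(np.linalg.norm(t)).round(1),"target",np.round(pos,1),"F",s["contact_force"].round(1),"w",round(s["gripper_width"],1),"j",s["joints"].round(2),"t",round(s["clock"],2))
def grasp_tcp(pose,pt,lean,back=0): # TCP so that grasp point sits at bin point pt
    R=tool_R(pose[2],lean);return w(pose,[pt])[0]+R.apply([0,0,19-back]),R
E
python3 - <<'E'
from h import *
p,R=grasp_tcp(BIN,(3,0,36),42,110);print(p)
move([400,60,380],tool_R(1.649,0))
move(p,R)
E
```

```text
[ 525.02266661 -274.11395042  103.62617912]
shift [ 374.6  471.8 -148.7] turn [ 2.000e-03 -1.000e-03  1.254e+00] | deg 71.8 target [400  60 380] F [0.2 0.6 0.4] w 85.5 j [ 1.59  0.39  0.01 -0.   -1.19 -0.26] t 0.1
shift [575.1 766.2 128.3] turn [ 0.46  -0.634  1.193] | deg 81.8 target [ 525.  -274.1  103.6] F [0.2 0.6 0.4] w 85.5 j [ 1.59  0.39  0.01 -0.   -1.19 -0.26] t 0.1
```

>>> servo_tool --rows '[[[85, 0, 0, -60, 0, 0, 0], [85, 10, 10, -120, 0, 0, 0.15], [85, 50, 60, -149, 0, 0, 0.3], [85, 95, 115, -149, 0, 0, 0.45], [85, 140, 170, -149, 0, 0, 0.6], [85, 190, 230, -149, 0, 0, 0.75], [85, 235, 290, -149, 0, 0, 0.9], [85, 280, 350, -149, 0, 0, 1.05], [85, 330, 410, -149, 0, 0, 1.2], [85, 374, 472, -149, 0, 0, 1.254]]]'

```text
clock: 1.35
position: [362.4, 144.3, 380.2]
ee_rot: [0.734, -0.68, -0.0, -0.0]
contact_force: [1.1, 1.1, -0.0]
gripper_width: 84.7
grasp_force: 0.0
```

```bash
python3 - <<'E'
from h import *
p,R=grasp_tcp(BIN,(3,0,36),42,110)
move(p,R); move(p+[0,0,120],R)
E
```

```text
shift [ 429.8 -130.2  276.5] turn [-0.001 -0.733 -0.002] | deg 42.0 target [ 525.  -274.1  103.6] F [ 1.1  1.1 -0. ] w 84.7 j [ 0.8  -0.11 -0.22 -0.   -1.47 -0.72] t 1.35
shift [ 429.7 -130.2  156.5] turn [-0.001 -0.733 -0.002] | deg 42.0 target [ 525.  -274.1  223.6] F [ 1.1  1.1 -0. ] w 84.7 j [ 0.8  -0.11 -0.22 -0.   -1.47 -0.72] t 1.35
```

>>> servo_tool --rows '[[[85, 50, -15, 0, 0, 0, 0], [85, 100, -30, 20, 0, -0.1, 0], [85, 155, -45, 40, 0, -0.2, 0], [85, 210, -60, 60, 0, -0.3, 0], [85, 265, -78, 80, 0, -0.4, 0], [85, 320, -95, 105, 0, -0.5, 0], [85, 375, -112, 130, 0, -0.6, 0], [85, 430, -130, 156, 0, -0.733, 0], [85, 430, -130, 156, 0, -0.733, 0], [85, 430, -130, 156, 0, -0.733, 0]]]'

```text
clock: 2.6
position: [525.2, -272.7, 222.4]
ee_rot: [0.685, -0.634, -0.265, -0.243]
contact_force: [1.1, 0.1, 1.6]
gripper_width: 85.1
grasp_force: 0.0
```

```bash
python3 - <<'E'
from h import *
p,R=grasp_tcp(BIN,(3,0,36),42,110)
move(p,R)
E
```

```text
shift [80.6 -0.1 87.2] turn [ 0.002  0.001 -0.003] | deg 0.2 target [ 525.  -274.1  103.6] F [1.1 0.1 1.6] w 85.1 j [-0.53  0.59  0.36 -0.59 -1.77  0.62] t 2.6
```

>>> servo_tool --rows '[[[85, 40, 0, 43, 0, 0, 0], [85, 80.6, 0, 87, 0, 0, 0], [85, 80.6, 0, 87, 0, 0, 0], [85, 80.6, 0, 87, 0, 0, 0]]]'

```text
clock: 3.1
position: [527.1, -274.0, 111.2]
ee_rot: [0.688, -0.633, -0.259, -0.243]
contact_force: [0.4, -0.4, 0.6]
gripper_width: 84.9
grasp_force: 0.0
```

```bash
python3 - <<'E'
from h import *
p,R=grasp_tcp(BIN,(3,0,36),42,0)
move(p,R)
a=arm.get_image("side")[:,:,::-1];b=arm.get_image("top")[:,:,::-1]
o=np.zeros((400,800,3),np.uint8)
o[:,:400]=cv2.resize(a[190:290,300:400],(400,400),interpolation=cv2.INTER_CUBIC)
o[:,400:]=cv2.resize(b[130:230,330:430],(400,400),interpolation=cv2.INTER_CUBIC)
cv2.imwrite("pics/pre.png",o)
E
```

```text
shift [  4.3   2.5 115.7] turn [-0.003 -0.006  0.006] | deg 0.5 target [ 519.3 -200.7   21.9] F [ 0.4 -0.4  0.6] w 84.9 j [-0.53  0.7   0.25 -0.58 -1.59  0.74] t 3.1
```

View pics/pre.png

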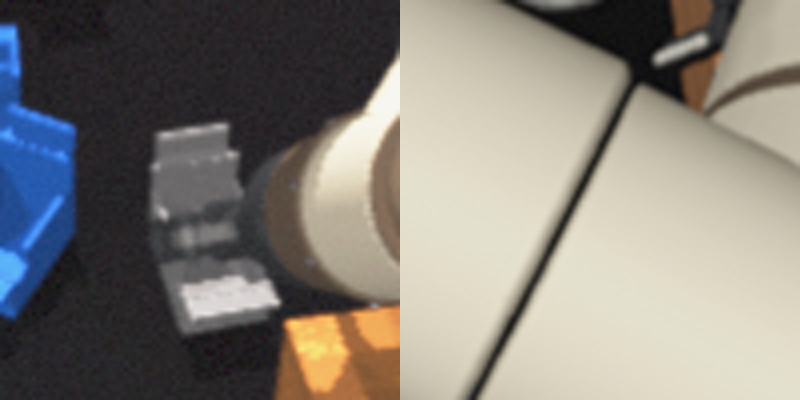

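The bin is untouched at crop (210,230). The gripper shows to the right of where I expected, so I'll check its projection.

```bash
python3 - <<'E'
from h import *
s=arm.read_state();R=Ro.from_quat(s["ee_rot"]);P=s["position"];print(P,R.as_matrix().round(2).tolist())
for n in CP: print(n,proj(n,[P,P+R.apply([0,42,-10]),P+R.apply([0,-42,-10]),P+R.apply([0,0,-110])]).round(0).tolist())
for n in CP: cv2.imwrite(f"pics/pre_{n}.png",arm.get_image(n)[:,:,::-1])
a=cv2.imread("pics/pre_side.png")[110:330,200:520];b=cv2.imread("pics/pre_top.png")[60:280,260:580]
cv2.imwrite("pics/pre2.png",cv2.resize(np.vstack([a,b]),None,fx=1.36,fy=1.36))
E
```

```text
[ 527.27709174 -274.47774062  110.77303715] [[0.06, -1.0, -0.05], [-0.74, -0.08, 0.66], [-0.66, -0.01, -0.75]]
side [[361.0, 247.0], [345.0, 250.0], [378.0, 244.0], [373.0, 245.0]]
top [[394.0, 166.0], [401.0, 181.0], [394.0, 148.0], [434.0, 150.0]]
```

View pics/pre2.png

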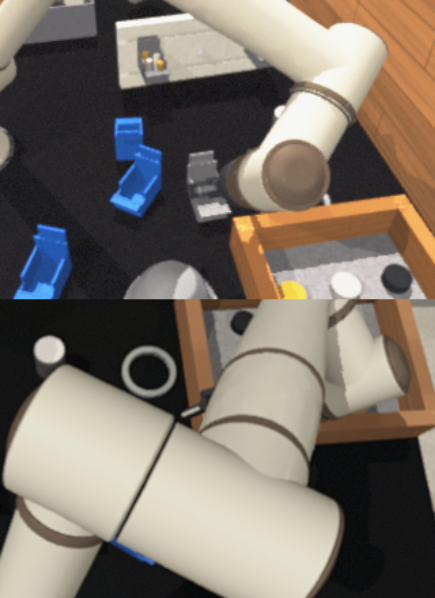

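In the top picture the finger tip is at (394,145), which agrees with the prediction. In the side picture the wrist simply hides the fingers. I'll advance.

>>> servo_tool --rows '[[[85, 4, 2, 30, 0, -0.005, 0.005], [85, 4, 2, 60, 0, -0.005, 0.005], [85, 4, 2, 80, 0, -0.005, 0.005], [85, 4, 2, 100, 0, -0.005, 0.005], [85, 4, 2, 116, 0, -0.005, 0.005], [85, 4, 2, 116, 0, -0.005, 0.005], [85, 4, 2, 116, 0, -0.005, 0.005]]]'

```text
clock: 4.18
position: [518.2, -200.2, 17.3]
ee_rot: [0.683, -0.635, -0.265, -0.244]
contact_force: [0.9, 0.5, -0.3]
gripper_width: 85.0
grasp_force: 0.0
```

```bash
python3 - <<'E'
from h import *
p,R=grasp_tcp(BIN,(3,0,36),42,0)
move(p,R)
E
```

```text
shift [-2.7 -1.1 -3.8] turn [-0.001  0.004 -0.004] | deg 0.3 target [ 519.3 -200.7   21.9] F [ 0.9  0.5 -0.3] w 85.0 j [-0.45  0.75  0.07 -0.63 -1.37  0.81] t 4.17
```

>>> servo_tool --rows '[[[85, -2.5, -1, -4, 0, 0, 0], [50, -2.5, -1, -4, 0, 0, 0], [30, -2.5, -1, -4, 0, 0, 0], [30, -2.5, -1, -4, 0, 0, 0], [30, -2.5, -1, -4, 0, 0, 0], [30, -2.5, -1, -4, 0, 0, 0], [30, -2.5, -1, -4, 0, 0, 0], [30, -2.5, -1, -4, 0, 0, 0]]]'

```text
clock: 5.18
position: [519.2, -201.1, 22.2]
ee_rot: [0.684, -0.635, -0.265, -0.244]
contact_force: [0.7, -3.7, 6.1]
gripper_width: 58.9
grasp_force: 65.2
```

```bash
python3 - <<'E'
from h import *
p,R=grasp_tcp(BIN,(3,0,36),42,0)
move(p,R)
E
```

```text
shift [-0.  -0.1  0.5] turn [-0.001  0.004 -0.004] | deg 0.3 target [ 519.3 -200.7   21.9] F [ 0.7 -3.7  6.1] w 58.9 j [-0.45  0.74  0.08 -0.63 -1.38  0.8 ] t 5.17
```

>>> servo_tool --rows '[[[30, -20, 0, -22, 0, 0, 0], [30, -50, 0, -56, 0, 0, 0], [30, -80, 0, -90, 0, 0, 0], [30, -110, 0, -123, 0, 0, 0], [30, -133, 0, -149, 0, 0, 0], [30, -133, 0, -149, 0, 0, 0]]]'

```text
clock: 5.92
position: [520.5, -202.5, 223.4]
ee_rot: [0.684, -0.635, -0.263, -0.245]
contact_force: [-0.6, 0.4, -1.4]
gripper_width: 59.6
grasp_force: 64.6
```

```bash
cat >> h.py <<'E'
def hook(hx,hz,th,pan=None,sy=None,g=(3,36),lean0=42): # TCP pose for bin hinge point (45,70) at panel (hx, floor+hz), front up th deg
    pan=PAN if pan is None else pan; sy=SY if sy is None else sy
    t=np.deg2rad(th);c,s=np.cos(t),np.sin(t);dx,dz=g[0]-45,g[1]-70
    G=w(pan,[[hx+dx*c+dz*s,sy,135+hz-dx*s+dz*c]])[0]
    R=tool_R(pan[2],lean0-th);return G+R.apply([0,0,19]),R
E
cat > plan.py <<'E'
import numpy as np,heapq
g=lambda x0,x1,z0,z1:np.array([(x,z) for x in np.arange(x0,x1+.1,1) for z in np.arange(z0,z1+.1,1)])
P=np.vstack([g(41,56,70,74),g(52,56,74,91),g(43,45,0,70)])-[45,70]
boxes=[(0,60,-140,0),(0,5,15,50),(17,60,0,50),(5,17,26,50),(-14,0,-67,-47)]
th=np.arange(14,61,2.);X=np.arange(-40,3,1.);Z=np.arange(-12,16,1.)
C=np.empty((len(th),len(X),len(Z)))
XX,ZZ=np.meshgrid(X,Z,indexing='ij')
for i,t in enumerate(np.deg2rad(th)):
    r=np.c_[P[:,0]*np.cos(t)+P[:,1]*np.sin(t),-P[:,0]*np.sin(t)+P[:,1]*np.cos(t)]
    px=XX[...,None]+r[:,0];pz=ZZ[...,None]+r[:,1];m=np.full(px.shape,1e9)
    for a,b,c,d in boxes:
        dx=np.maximum(a-px,px-b);dz=np.maximum(c-pz,pz-d)
        m=np.minimum(m,np.where((dx<0)&(dz<0),np.maximum(dx,dz),np.hypot(np.maximum(dx,0),np.maximum(dz,0))))
    C[i]=m.min(-1)
E
python3 - <<'E'
from plan import *
from scipy.ndimage import maximum_filter
# widest path, start far out at th=48, goal th=14..16 hinge near (0..2, 0.5..2)
s=(int((48-14)/2),0,12+8); best={s:C[s]};par={};h=[(-C[s],s)]
while h:
    c,n=heapq.heappop(h);c=-c
    if c<best[n]:continue
    for d in np.ndindex(3,3,3):
        m=tuple(np.add(n,d)-1)
        if min(m)<0 or any(a>=b for a,b in zip(m,C.shape)):continue
        v=min(c,C[m])-1e-4*sum(abs(np.array(d)-1))
        if v>best.get(m,-9): best[m]=v;par[m]=n;heapq.heappush(h,(-v,m))
for goal in [(14,-1,1),(14,0,1),(16,-1,1),(16,-1,2)]:
    n=(int((goal[0]-14)/2),goal[1]+40,goal[2]+12);print(goal,best.get(n),C[n])
n=(0,39,13);path=[n]
while n in par and n!=s:n=par[n];path.append(n)
for n in path[::-1]:
    if X[n[1]]>-26:print(th[n[0]],X[n[1]],Z[n[2]],C[n].round(1))
from h import *
print()
for a in [(-60,15,48),(-45,15,48)]: move(*hook(*a))
E
```

```text
(14, -1, 1) -1.661240851596345 -1.661140851596345
(14, 0, 1) -1.661240851596345 -1.661140851596345
(16, -1, 1) -2.032110913986991 -2.0320109139869906
(16, -1, 2) -1.0321109139869906 -1.0320109139869906
60.0 -25.0 6.0 5.6
60.0 -24.0 6.0 5.1
60.0 -23.0 6.0 4.7
60.0 -22.0 6.0 4.6
60.0 -21.0 6.0 4.6
60.0 -20.0 6.0 4.2
58.0 -19.0 6.0 3.8
58.0 -18.0 6.0 3.6
60.0 -17.0 7.0 3.6
60.0 -16.0 7.0 3.1
60.0 -15.0 8.0 3.1
60.0 -14.0 8.0 2.9
60.0 -13.0 9.0 3.2
58.0 -12.0 9.0 3.0
60.0 -11.0 10.0 3.2
58.0 -10.0 10.0 2.8
56.0 -10.0 10.0 2.8
54.0 -9.0 10.0 2.4
52.0 -9.0 10.0 2.3
50.0 -9.0 10.0 1.8
48.0 -8.0 10.0 1.9
46.0 -8.0 10.0 1.6
44.0 -7.0 10.0 1.5
42.0 -7.0 9.0 1.6
40.0 -7.0 9.0 1.7
38.0 -6.0 9.0 1.4
36.0 -6.0 9.0 1.7
34.0 -6.0 8.0 1.8
32.0 -5.0 8.0 1.5
30.0 -5.0 8.0 1.8
28.0 -5.0 8.0 1.5
26.0 -4.0 8.0 1.9
24.0 -4.0 8.0 1.6
22.0 -4.0 7.0 1.7
20.0 -4.0 6.0 1.7
18.0 -3.0 6.0 2.2
16.0 -3.0 6.0 1.7
14.0 -3.0 5.0 1.7
14.0 -3.0 4.0 1.3
14.0 -2.0 4.0 0.8
14.0 -2.0 3.0 0.3
14.0 -1.0 3.0 -0.4
14.0 -1.0 2.0 -0.7
14.0 -1.0 1.0 -1.7

shift [-179.6 -111.2  275.7] turn [-0.019  0.839 -0.052] | deg 48.2 target [607.9 123.  139.6] F [-0.6  0.4 -1.4] w 59.6 j [-0.45  0.51  0.23 -0.63 -1.68  0.58] t 5.92
shift [-190.8 -110.4  285.7] turn [-0.019  0.839 -0.052] | deg 48.2 target [606.  137.9 139.6] F [-0.6  0.4 -1.4] w 59.6 j [-0.45  0.51  0.23 -0.63 -1.68  0.58] t 5.92
```

```bash
python3 - <<'E'
from plan import *
for t in (46,48,50,52,54,56,58): 
    i=int((t-14)/2); print(t,[(int(x),int(Z[C[i,k].argmax()]),C[i,k].max().round(1)) for k,x in enumerate(X) if x in(-24,-20,-16,-14,-12,-10,-8)])
from h import *
move(*hook(-50,12,54))
E
```

```text
46 [(-24, 1, np.float64(6.0)), (-20, 1, np.float64(3.6)), (-16, 3, np.float64(2.3)), (-14, 4, np.float64(1.6)), (-12, 6, np.float64(1.7)), (-10, 8, np.float64(1.7)), (-8, 10, np.float64(1.6))]
48 [(-24, 1, np.float64(5.8)), (-20, 2, np.float64(3.9)), (-16, 4, np.float64(2.2)), (-14, 5, np.float64(1.7)), (-12, 7, np.float64(1.6)), (-10, 8, np.float64(1.6)), (-8, 10, np.float64(1.9))]
50 [(-24, 2, np.float64(5.9)), (-20, 3, np.float64(3.9)), (-16, 4, np.float64(2.4)), (-14, 5, np.float64(1.9)), (-12, 7, np.float64(2.1)), (-10, 9, np.float64(2.0)), (-8, 10, np.float64(1.8))]
52 [(-24, 3, np.float64(5.6)), (-20, 3, np.float64(3.7)), (-16, 5, np.float64(2.6)), (-14, 6, np.float64(2.4)), (-12, 8, np.float64(2.1)), (-10, 9, np.float64(2.3)), (-8, 10, np.float64(1.7))]
54 [(-24, 3, np.float64(5.5)), (-20, 4, np.float64(4.0)), (-16, 5, np.float64(2.4)), (-14, 7, np.float64(2.3)), (-12, 8, np.float64(2.5)), (-10, 10, np.float64(2.2)), (-8, 10, np.float64(1.5))]
56 [(-24, 4, np.float64(5.7)), (-20, 5, np.float64(4.1)), (-16, 6, np.float64(2.9)), (-14, 7, np.float64(2.6)), (-12, 9, np.float64(2.5)), (-10, 10, np.float64(2.8)), (-8, 10, np.float64(1.4))]
58 [(-24, 5, np.float64(5.4)), (-20, 5, np.float64(3.9)), (-16, 7, np.float64(2.9)), (-14, 8, np.float64(2.9)), (-12, 9, np.float64(3.0)), (-10, 10, np.float64(2.8)), (-8, 10, np.float64(1.4))]
shift [-188.4 -110.8  279.7] turn [-0.016  0.944 -0.054] | deg 54.2 target [606.8 132.2 142.4] F [-0.6  0.4 -1.4] w 59.6 j [-0.45  0.51  0.23 -0.63 -1.68  0.58] t 5.92
```

>>> servo_tool --rows '[[[30, -25, -15, 38, 0, 0.12, -0.01], [30, -50, -30, 75, 0, 0.25, -0.015], [30, -75, -45, 112, 0, 0.4, -0.02], [30, -100, -60, 150, 0, 0.54, -0.03], [30, -128, -75, 187, -0.01, 0.68, -0.04], [30, -155, -92, 224, -0.01, 0.82, -0.05], [30, -175, -103, 260, -0.016, 0.944, -0.054], [30, -188, -111, 280, -0.016, 0.944, -0.054], [30, -188, -111, 280, -0.016, 0.944, -0.054], [30, -188, -111, 280, -0.016, 0.944, -0.054]]]'

```text
clock: 7.18
position: [605.3, 131.4, 139.4]
ee_rot: [0.747, -0.657, 0.075, 0.07]
contact_force: [0.0, -0.9, -2.6]
gripper_width: 59.4
grasp_force: 64.8
```

```bash
python3 - <<'E'
from h import *
move(*hook(-50,12,54))
for n in CP: cv2.imwrite(f"pics/hov_{n}.png",arm.get_image(n)[:,:,::-1])
a=cv2.resize(cv2.imread("pics/hov_side.png")[105:200,290:410],None,fx=5,fy=5,interpolation=cv2.INTER_CUBIC)[:,:500]
cv2.imwrite("pics/hov.png",cv2.resize(cv2.imread("pics/hov_side.png")[105:205,285:415],None,fx=6,fy=6,interpolation=cv2.INTER_CUBIC))
E
```

```text
shift [ 0.  -1.5 -3. ] turn [ 0.007  0.004 -0.   ] | deg 0.4 target [606.8 132.2 142.4] F [ 0.  -0.9 -2.6] w 59.4 j [ 0.56  0.47 -0.19  0.22 -1.01 -0.56] t 7.17
```

View pics/hov.png

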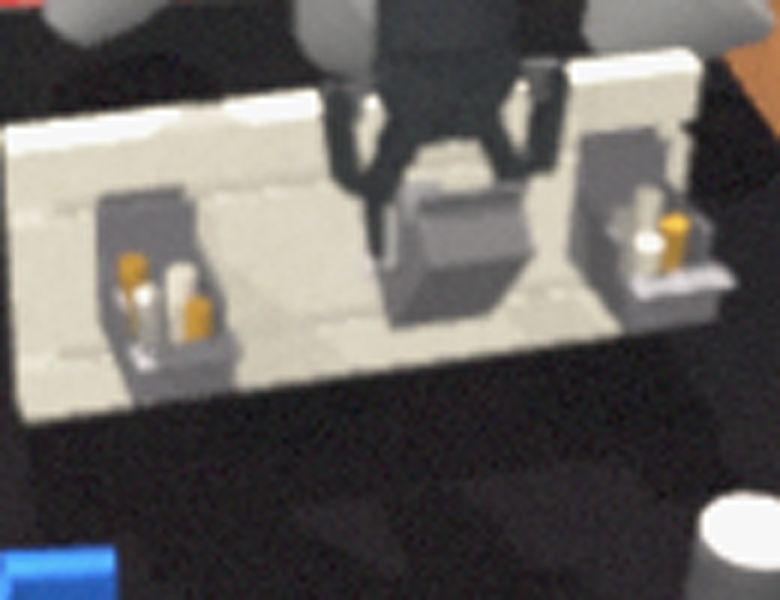

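Hover: bin tilted front-up in the gripper, underside facing the camera, bottom back corners near (393,325) and (490,310), stud visible at (370,263). I'll compare this with the prediction and refine the panel pose.

```bash
python3 - <<'E'
from h import *
s=arm.read_state();R=Ro.from_quat(s["ee_rot"]);G=s["position"]+R.apply([0,0,-19])
Rb=R*tool_R(0,42).inv()   # bin axes
B=lambda X:G+Rb.apply(np.array(X,float)-[3,0,36])
pts=[(45,30,0),(45,-30,0),(-45,30,0),(-45,-30,0),(-62,30,35),(-62,-30,35),(54,25,91),(54,-25,91)]
print("side crop px",((proj("side",B(pts))-(285,105)+.5)*6-.5).round(0).tolist())
print("top px",proj("top",B(pts)).round(0).tolist())
pp=[(0,210,185),(0,-210,185),(0,210,0),(0,0,150),(-12,SY,78)]
print("panel side crop",((proj("side",w(PAN,pp))-(285,105)+.5)*6-.5).round(0).tolist())
print("bin euler",Rb.as_euler('ZYX',degrees=True).round(1), "panel yaw",np.rad2deg(PAN[2]).round(1))
print("tongue in panel", Ro.from_euler('z',-PAN[2]).apply(B([(54,0,91)])-[PAN[0],PAN[1],135]).round(1))
b=cv2.imread("pics/hov_top.png")
cv2.imwrite("pics/hovt.png",cv2.resize(b[50:260,140:300],None,fx=2.8,fy=2.8,interpolation=cv2.INTER_CUBIC))
E
```

```text
side crop px [[386.0, 332.0], [486.0, 319.0], [426.0, 269.0], [534.0, 255.0], [419.0, 194.0], [528.0, 181.0], [356.0, 190.0], [438.0, 180.0]]
top px [[227.0, 155.0], [224.0, 132.0], [243.0, 140.0], [240.0, 116.0], [232.0, 135.0], [229.0, 110.0], [188.0, 151.0], [187.0, 132.0]]
panel side crop [[5.0, 154.0], [699.0, 72.0], [21.0, 425.0], [362.0, 164.0], [383.0, 277.0]]
bin euler [97.6 53.8  0.5] panel yaw 97.3
tongue in panel [[-28.8 -11.8  15.3]]
```

View pics/hovt.png

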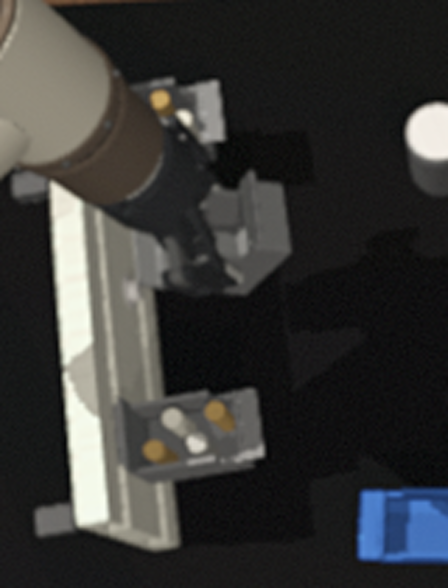

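The prediction agrees with the top picture to within 1 px. The tongue is in line with the stud (y -11.8 in the panel frame), so I'll approach the mouth.

```bash
sed -i 's/SY=-12.8/SY=-12.0/' h.py; python3 - <<'E'
from h import *
for a in [(-30,4,56),(-24,4,56),(-20,5,56),(-16,6.5,56)]: move(*hook(*a))
E
```

```text
shift [-21.3  -0.4  -0.4] turn [ 0.005  0.039 -0.001] | deg 2.2 target [603.4 151.8 136.4] F [ 0.7 -0.8 -0.6] w 59.6 j [ 0.56  0.47 -0.19  0.22 -1.01 -0.56] t 7.28
shift [-27.2  -0.4  -1.6] turn [ 0.005  0.039 -0.001] | deg 2.2 target [602.7 157.7 136.4] F [ 0.7 -0.8 -0.6] w 59.6 j [ 0.56  0.47 -0.19  0.22 -1.01 -0.56] t 7.28
shift [-30.9  -0.4  -3.4] turn [ 0.005  0.039 -0.001] | deg 2.2 target [602.2 161.7 137.4] F [ 0.7 -0.8 -0.6] w 59.6 j [ 0.56  0.47 -0.19  0.22 -1.01 -0.56] t 7.28
shift [-34.5  -0.4  -5.7] turn [ 0.005  0.039 -0.001] | deg 2.2 target [601.6 165.7 138.9] F [ 0.7 -0.8 -0.6] w 59.6 j [ 0.56  0.47 -0.19  0.22 -1.01 -0.56] t 7.28
```

>>> servo_tool --rows '[[[30, -10, 0, -0.5, 0.005, 0.02, 0], [30, -20, -0.4, -0.5, 0.005, 0.039, 0], [30, -24, -0.4, -1, 0.005, 0.039, 0], [30, -27, -0.4, -1.6, 0.005, 0.039, 0], [30, -27, -0.4, -1.6, 0.005, 0.039, 0], [30, -27, -0.4, -1.6, 0.005, 0.039, 0]]]'

```text
clock: 8.02
position: [602.7, 159.1, 136.3]
ee_rot: [0.746, -0.655, 0.092, 0.08]
contact_force: [1.2, 0.3, -1.8]
gripper_width: 59.5
grasp_force: 64.8
```

```bash
python3 - <<'E'
from h import *
for a in [(-20,5,56),(-16,6.5,56),(-13,8,56),(-10,10,56)]: move(*hook(*a))
for n in CP: cv2.imwrite(f"pics/m_{n}.png",arm.get_image(n)[:,:,::-1])
o=np.zeros((480,800,3),np.uint8)
o[:,:400]=cv2.resize(cv2.imread("pics/m_side.png")[110:170,325:375],(400,480),interpolation=cv2.INTER_CUBIC)
o[:,400:]=cv2.resize(cv2.imread("pics/m_top.png")[115:175,175:225],(400,480),interpolation=cv2.INTER_CUBIC)
cv2.imwrite("pics/m.png",o)
E
```

```text
shift [-2.3  0.2 -1.7] turn [-0.001 -0.001  0.001] | deg 0.1 target [602.2 161.7 137.4] F [ 1.2  0.3 -1.8] w 59.5 j [ 0.62  0.49 -0.19  0.25 -1.02 -0.63] t 8.03
shift [-5.8  0.2 -4.1] turn [-0.001 -0.001  0.001] | deg 0.1 target [601.6 165.7 138.9] F [ 1.2  0.3 -1.8] w 59.5 j [ 0.62  0.49 -0.19  0.25 -1.02 -0.63] t 8.03
shift [-8.4  0.2 -6.3] turn [-0.001 -0.001  0.001] | deg 0.1 target [601.3 168.6 140.4] F [ 1.2  0.3 -1.8] w 59.5 j [ 0.62  0.49 -0.19  0.25 -1.02 -0.63] t 8.03
shift [-10.8   0.2  -9. ] turn [-0.001 -0.001  0.001] | deg 0.1 target [600.9 171.6 142.4] F [ 1.2  0.3 -1.8] w 59.5 j [ 0.62  0.49 -0.19  0.25 -1.02 -0.63] t 8.03
```

View pics/m.png

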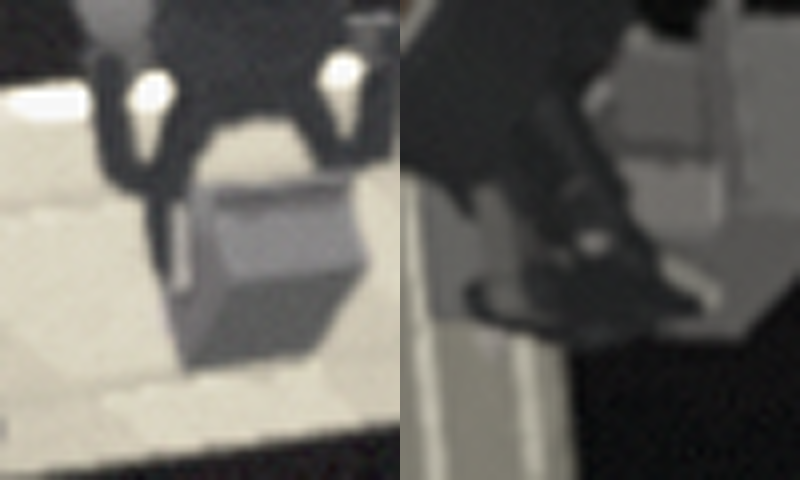

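This is my last picture. It shows the tongue at the groove mouth with no contact. From here I go by force readings, in small steps.

>>> servo_tool --rows '[[[30, -1.2, 0.2, -1, 0, 0, 0], [30, -2.3, 0.2, -1.7, 0, 0, 0], [30, -4, 0.2, -3, 0, 0, 0], [30, -5.8, 0.2, -4.1, 0, 0, 0], [30, -5.8, 0.2, -4.1, 0, 0, 0]]]'

```text
clock: 8.75
position: [601.7, 166.0, 138.8]
ee_rot: [0.746, -0.655, 0.092, 0.08]
contact_force: [-0.1, -0.4, -0.7]
gripper_width: 59.4
grasp_force: 64.8
```

```bash
python3 - <<'E'
from h import *
for a in [(-16,6.5,56),(-13,8.5,56),(-10,10,56)]: move(*hook(*a))
E
```

```text
shift [0.3 0.1 0.1] turn [-0.001 -0.001  0.002] | deg 0.1 target [601.6 165.7 138.9] F [-0.1 -0.4 -0.7] w 59.4 j [ 0.63  0.49 -0.19  0.25 -1.03 -0.64] t 8.75
shift [-2.1  0.  -2.6] turn [-0.001 -0.001  0.002] | deg 0.1 target [601.3 168.6 140.9] F [-0.1 -0.4 -0.7] w 59.4 j [ 0.63  0.49 -0.19  0.25 -1.03 -0.64] t 8.75
shift [-4.7  0.  -4.8] turn [-0.001 -0.001  0.002] | deg 0.1 target [600.9 171.6 142.4] F [-0.1 -0.4 -0.7] w 59.4 j [ 0.63  0.49 -0.19  0.25 -1.03 -0.64] t 8.75
```

>>> servo_tool --rows '[[[30, -1, 0, -1.3, 0, 0, 0], [30, -2.1, 0, -2.6, 0, 0, 0], [30, -3.4, 0, -3.7, 0, 0, 0], [30, -4.7, 0, -4.8, 0, 0, 0], [30, -4.7, 0, -4.8, 0, 0, 0]]]'

```text
clock: 9.38
position: [600.9, 171.6, 142.4]
ee_rot: [0.746, -0.655, 0.092, 0.08]
contact_force: [-0.3, 0.1, -2.0]
gripper_width: 58.9
grasp_force: 64.8
```

```bash
python3 - <<'E'
from h import *
for a in [(-10,10,56),(-9,10,52),(-8,10,47),(-7,9.5,42)]: move(*hook(*a))
E
```

```text
shift [-0.1  0.  -0. ] turn [-0.001 -0.001  0.001] | deg 0.1 target [600.9 171.6 142.4] F [-0.3  0.1 -2. ] w 58.9 j [ 0.63  0.49 -0.18  0.25 -1.04 -0.65] t 9.38
shift [-2.3  0.   3.5] turn [-0.001 -0.07   0.002] | deg 4.0 target [600.7 172.9 138.5] F [-0.3  0.1 -2. ] w 58.9 j [ 0.63  0.49 -0.18  0.25 -1.04 -0.65] t 9.38
shift [-5.2  0.   7.7] turn [-0.001 -0.158  0.002] | deg 9.0 target [600.5 174.7 133.6] F [-0.3  0.1 -2. ] w 58.9 j [ 0.63  0.49 -0.18  0.25 -1.04 -0.65] t 9.38
shift [-8.6  0.  12.3] turn [-0.001 -0.245  0.002] | deg 14.0 target [600.2 176.9 128.3] F [-0.3  0.1 -2. ] w 58.9 j [ 0.63  0.49 -0.18  0.25 -1.04 -0.65] t 9.38
```

>>> servo_tool --rows '[[[30, -1.2, 0, 1.8, 0, -0.035, 0], [30, -2.3, 0, 3.5, 0, -0.07, 0], [30, -3.7, 0, 5.6, 0, -0.114, 0], [30, -5.2, 0, 7.7, 0, -0.158, 0], [30, -5.2, 0, 7.7, 0, -0.158, 0]]]'

```text
clock: 10.0
position: [600.8, 173.8, 133.8]
ee_rot: [0.75, -0.66, 0.033, 0.028]
contact_force: [-0.4, 0.4, -1.8]
gripper_width: 59.5
grasp_force: 64.8
```

```bash
python3 - <<'E'
from h import *
for a in [(-8,10,47),(-7,9.5,42),(-6,9,36),(-5,8.5,30)]: move(*hook(*a))
E
```

```text
shift [-1.   0.2  0.1] turn [-0.001  0.001 -0.   ] | deg 0.1 target [600.5 174.7 133.6] F [-0.4  0.4 -1.8] w 59.5 j [ 0.58  0.47 -0.15  0.09 -0.99 -0.5 ] t 10.0
shift [-3.6  0.2  5.2] turn [-0.001 -0.086 -0.   ] | deg 4.9 target [600.2 176.9 128.3] F [-0.4  0.4 -1.8] w 59.5 j [ 0.58  0.47 -0.15  0.09 -0.99 -0.5 ] t 10.0
shift [-7.1  0.2 11. ] turn [-0.001 -0.191 -0.   ] | deg 10.9 target [599.8 179.8 122.3] F [-0.4  0.4 -1.8] w 59.5 j [ 0.58  0.47 -0.15  0.09 -0.99 -0.5 ] t 10.0
shift [-11.1   0.2  16.4] turn [-0.001 -0.296 -0.   ] | deg 16.9 target [599.4 183.4 116.5] F [-0.4  0.4 -1.8] w 59.5 j [ 0.58  0.47 -0.15  0.09 -0.99 -0.5 ] t 10.0
```

>>> servo_tool --rows '[[[30, -1.9, 0.2, 2.6, 0, -0.043, 0], [30, -3.6, 0.2, 5.2, 0, -0.086, 0], [30, -5.4, 0.2, 8.1, 0, -0.139, 0], [30, -7.1, 0.2, 11, 0, -0.191, 0], [30, -7.1, 0.2, 11, 0, -0.191, 0]]]'

```text
clock: 10.62
position: [599.7, 179.9, 122.0]
ee_rot: [0.75, -0.659, -0.039, -0.034]
contact_force: [0.6, 0.8, -2.1]
gripper_width: 59.9
grasp_force: 64.8
```

```bash
python3 - <<'E'
from h import *
for a in [(-6,9,36),(-5,8.2,30),(-4.2,7.7,25),(-4,6.5,20),(-3,6,16)]: move(*hook(*a))
E
```

```text
shift [ 0.1 -0.1 -0.3] turn [-0.    -0.001  0.   ] | deg 0.1 target [599.8 179.8 122.3] F [ 0.6  0.8 -2.1] w 59.9 j [ 0.5   0.47 -0.1  -0.12 -0.96 -0.31] t 10.62
shift [-2.8 -0.1  6.1] turn [-0.    -0.106  0.   ] | deg 6.1 target [599.4 183.4 116.2] F [ 0.6  0.8 -2.1] w 59.9 j [ 0.5   0.47 -0.1  -0.12 -0.96 -0.31] t 10.62
shift [-5.7 -0.1 11.1] turn [-0.    -0.193  0.   ] | deg 11.1 target [598.9 186.7 111.5] F [ 0.6  0.8 -2.1] w 59.9 j [ 0.5   0.47 -0.1  -0.12 -0.96 -0.31] t 10.62
shift [-8.2 -0.1 16.6] turn [-0.    -0.281  0.   ] | deg 16.1 target [598.5 189.7 106.3] F [ 0.6  0.8 -2.1] w 59.9 j [ 0.5   0.47 -0.1  -0.12 -0.96 -0.31] t 10.62
shift [-11.4  -0.1  20.4] turn [-0.   -0.35  0.  ] | deg 20.1 target [598.1 193.3 102.8] F [ 0.6  0.8 -2.1] w 59.9 j [ 0.5   0.47 -0.1  -0.12 -0.96 -0.31] t 10.62
```

>>> servo_tool --rows '[[[30, -1.4, 0, 3, 0, -0.053, 0], [30, -2.8, 0, 6.1, 0, -0.106, 0], [30, -4.2, 0, 8.6, 0, -0.15, 0], [30, -5.7, 0, 11.1, 0, -0.193, 0], [30, -5.7, 0, 11.1, 0, -0.193, 0]]]'

```text
clock: 11.25
position: [598.7, 186.8, 111.3]
ee_rot: [0.743, -0.653, -0.111, -0.097]
contact_force: [-1.0, -0.2, -1.4]
gripper_width: 59.4
grasp_force: 64.8
```

```bash
python3 - <<'E'
from h import *
for a in [(-4.2,7.7,25),(-4,6.5,20),(-3,5.5,16),(-2.5,4,15)]: move(*hook(*a))
E
```

```text
shift [ 0.1 -0.2 -0.2] turn [ 0.001 -0.001  0.001] | deg 0.1 target [598.9 186.7 111.5] F [-1.  -0.2 -1.4] w 59.4 j [ 0.41  0.49 -0.05 -0.34 -0.98 -0.09] t 11.25
shift [-1.3 -0.2  5.7] turn [ 0.001 -0.088  0.001] | deg 5.1 target [598.5 189.7 106.3] F [-1.  -0.2 -1.4] w 59.4 j [ 0.41  0.49 -0.05 -0.34 -0.98 -0.09] t 11.25
shift [-3.6 -0.2 10.5] turn [ 0.001 -0.158  0.001] | deg 9.1 target [598.1 193.3 102.3] F [-1.  -0.2 -1.4] w 59.4 j [ 0.41  0.49 -0.05 -0.34 -0.98 -0.09] t 11.25
shift [-4.  -0.2 13. ] turn [ 0.001 -0.176  0.001] | deg 10.1 target [597.9 194.4 100.1] F [-1.  -0.2 -1.4] w 59.4 j [ 0.41  0.49 -0.05 -0.34 -0.98 -0.09] t 11.25
```

>>> servo_tool --rows '[[[30, -0.6, -0.2, 3, 0, -0.044, 0], [30, -1.3, -0.2, 5.7, 0, -0.088, 0], [30, -1.3, -0.2, 5.7, 0, -0.088, 0], [30, -1.3, -0.2, 5.7, 0, -0.088, 0]]]'

```text
clock: 11.75
position: [598.4, 190.4, 106.6]
ee_rot: [0.738, -0.647, -0.143, -0.126]
contact_force: [0.6, 0.0, -1.6]
gripper_width: 59.3
grasp_force: 64.8
```

```bash
python3 - <<'E'
from h import *
for a in [(-4,6.5,20),(-4,4.5,19),(-4,3.5,18),(-4,6,18),(-4,9.5,18)]: move(*hook(*a))
E
```

```text
shift [ 0.8 -0.   0.1] turn [ 0.    -0.     0.002] | deg 0.1 target [598.5 189.7 106.3] F [ 0.6  0.  -1.6] w 59.3 j [ 0.36  0.5  -0.03 -0.45 -1.    0.  ] t 11.75
shift [ 1.2 -0.   2.8] turn [ 0.    -0.018  0.002] | deg 1.0 target [598.5 190.4 103.5] F [ 0.6  0.  -1.6] w 59.3 j [ 0.36  0.5  -0.03 -0.45 -1.    0.  ] t 11.75
shift [ 1.3 -0.   4.7] turn [ 0.    -0.035  0.002] | deg 2.0 target [598.4 191.  101.8] F [ 0.6  0.  -1.6] w 59.3 j [ 0.36  0.5  -0.03 -0.45 -1.    0.  ] t 11.75
shift [ 0.3 -0.   2.4] turn [ 0.    -0.035  0.002] | deg 2.0 target [598.4 191.  104.3] F [ 0.6  0.  -1.6] w 59.3 j [ 0.36  0.5  -0.03 -0.45 -1.    0.  ] t 11.75
shift [-1.  -0.  -0.9] turn [ 0.    -0.035  0.002] | deg 2.0 target [598.4 191.  107.8] F [ 0.6  0.  -1.6] w 59.3 j [ 0.36  0.5  -0.03 -0.45 -1.    0.  ] t 11.75
```

Still free. I'll lower onto the groove floor in half-millimetre steps.

>>> servo_tool --rows '[[[30, 0.6, 0, 1.4, 0, -0.009, 0], [30, 1.2, 0, 2.8, 0, -0.018, 0], [30, 1.3, 0, 3.8, 0, -0.025, 0], [30, 1.3, 0, 4.3, 0, -0.03, 0], [30, 1.3, 0, 4.3, 0, -0.03, 0]]]'

```text
clock: 12.38
position: [598.4, 190.7, 102.3]
ee_rot: [0.735, -0.646, -0.155, -0.136]
contact_force: [-0.5, 0.3, 1.2]
gripper_width: 59.3
grasp_force: 64.8
```

```bash
python3 - <<'E'
from h import *
for a in [(-4,3.5,18),(-4,2,18)]: move(*hook(*a))
E
```

```text
shift [-0.  -0.1  0.6] turn [ 0.    -0.004  0.002] | deg 0.2 target [598.4 191.  101.8] F [-0.5  0.3  1.2] w 59.3 j [ 0.35  0.51 -0.02 -0.49 -1.    0.04] t 12.38
shift [ 0.6 -0.1  2. ] turn [ 0.    -0.004  0.002] | deg 0.2 target [598.4 191.  100.3] F [-0.5  0.3  1.2] w 59.3 j [ 0.35  0.51 -0.02 -0.49 -1.    0.04] t 12.38
```

>>> servo_tool --rows '[[[30, 2.3, 0, -1, 0, 0, 0], [30, 4.6, 0, -2, 0, 0, 0], [30, 5.5, 0, -2.4, 0, 0, 0], [30, 5.5, 0, -2.4, 0, 0, 0]]]'

```text
clock: 12.88
position: [598.8, 189.5, 102.4]
ee_rot: [0.735, -0.645, -0.157, -0.138]
contact_force: [-1.4, 13.8, -0.2]
gripper_width: 59.3
grasp_force: 65.8
```

```bash
python3 - <<'E'
from h import *
for a in [(-4,3.5,18),(-3.5,3.5,18)]: move(*hook(*a))
E
```

```text
shift [-1.2  0.2  1.2] turn [-0.     0.002  0.002] | deg 0.2 target [598.4 191.  101.8] F [-1.4 13.8 -0.2] w 59.3 j [ 0.34  0.51 -0.02 -0.49 -1.    0.05] t 12.88
shift [-1.6  0.2  1.4] turn [-0.     0.002  0.002] | deg 0.2 target [598.3 191.5 101.8] F [-1.4 13.8 -0.2] w 59.3 j [ 0.34  0.51 -0.02 -0.49 -1.    0.05] t 12.88
```

The 14 N reaction to a 1.3 mm pull shows the tongue is behind the upper lip. I'll go back in slightly and release.

>>> servo_tool --rows '[[[30, -4, 0, 1.8, 0, 0, 0], [30, -7, 0, 3.2, 0, 0, 0], [30, -7, 0, 3.2, 0, 0, 0], [30, -7, 0, 3.2, 0, 0, 0]]]'

```text
clock: 13.38
position: [598.7, 192.2, 102.2]
ee_rot: [0.735, -0.646, -0.154, -0.137]
contact_force: [0.8, 1.0, 2.5]
gripper_width: 59.4
grasp_force: 66.5
```

>>> servo_tool --rows '[[[62, 0, 0, 0, 0, 0, 0], [70, 0, 0, 0, 0, 0, 0], [85, 0, 0, 0, 0, 0, 0], [85, 0, 0, 0, 0, 0, 0], [85, 0, 0, 0, 0, 0, 0], [85, 0, 0, 0, 0, 0, 0]]]'

```text
clock: 14.12
position: [598.2, 192.4, 101.9]
ee_rot: [0.735, -0.646, -0.155, -0.136]
contact_force: [-0.1, 0.5, 0.4]
gripper_width: 84.6
grasp_force: 0.0
```

```bash
python3 - <<'E'
from h import *
move(*hook(-4,3.5,18))
E
```

```text
shift [ 1.3 -0.  -0.5] turn [ 0.    -0.004  0.001] | deg 0.2 target [598.4 191.  101.8] F [-0.1  0.5  0.4] w 84.6 j [ 0.35  0.51 -0.02 -0.49 -1.    0.04] t 14.12
```

Released. I'll withdraw along the tool axis, clear of the bin.

>>> servo_tool --rows '[[[85, 0, 0, -15, 0, 0, 0], [85, 0, 0, -40, 0, 0, 0], [85, 0, 0, -70, 0, 0, 0], [85, 0, 0, -100, 0, 0, 0], [85, 0, 0, -130, 0, 0, 0], [85, 0, 0, -130, 0, 0, 0], [30, 0, 0, -130, 0, 0, 0], [0, 0, 0, -130, 0, 0, 0], [0, 0, 0, -130, 0, 0, 0], [0, 0, 0, -130, 0, 0, 0]]]'

```text
clock: 15.38
position: [604.7, 140.5, 220.3]
ee_rot: [0.735, -0.646, -0.155, -0.136]
contact_force: [1.0, 0.5, 0.1]
gripper_width: 11.7
grasp_force: 0.0
```

```bash
python3 - <<'E'
from h import *
# predicted lip at tilt th, panel pushed 2 mm back
def lip(th,hx,hz,pt=(-54,35)):
    t=np.deg2rad(th);c,s=np.cos(t),np.sin(t);dx,dz=pt[0]-45,pt[1]-70
    return w(PAN,[[hx+dx*c+dz*s,SY,135+hz-dx*s+dz*c]])[0]
for th in (14,10,0): print(th,lip(th,1.5 if th==0 else 0,0 if th==0 else 2).round(1))
P=lip(14,0,2)
print(proj("side",[P]),proj("top",[P]))
for n in CP: cv2.imwrite(f"pics/hung_{n}.png",arm.get_image(n)[:,:,::-1])
# lip corners reprojection vs bright lip blob (numeric)
g=cv2.cvtColor(cv2.imread("pics/hung_side.png"),cv2.COLOR_BGR2GRAY)
u,v=proj("side",[P])[0].astype(int)
print(g[v-12:v+13:1,u-14:u+15:2])
move(P+[0,0,25],tool_R(PAN[2],0))
E
```

```text
14 [605.8 133.7 127. ]
10 [605.6 134.6 119.7]
0 [604.9 140.6 100. ]
[[357.6687118  152.45124829]] [[222.02053167 139.58779295]]
[[117 119 117 117 118 117 117 147 195 195 205 214 209 210 208]
 [118 118 116 115 115 118 118 126 185 196 204 214 210 212 211]
 [119 119 117 116 118 117 118 114 157 195 202 212 211 212 212]
 [116 117 118 119 118 118 117 110 135 197 203 212 208 212 212]
 [116 120 120 120 118 117 115 112 124 191 203 211 211 209 212]
 [117 153 118 118 117 119 117 113 112 174 202 210 211 209 211]
 [119 167 121 116 117 118 118 111 111 143 192 206 209 209 213]
 [111 149 137 112 118 118 118 114 111 121 169 204 211 209 211]
 [111 124 155 112 118 118 115 111 112 116 149 198 208 210 212]
 [114 114 140 111 113 119 115 108 112 111 147 197 200 209 209]
 [111 111 118 111 109 118 115 111 113 109 150 198 201 206 209]
 [109 110 115 107 104 112 118 112 110 112 161 198 197 198 205]
 [110 110 112 106 106 104 120 115 116 115 160 198 199 195 197]
 [109 114 116 104 103 106 116 131 143 147 181 197 193 192 193]
 [113 113 118 108 128 138 152 176 184 190 204 200 189 193 193]
 [116 110 120 144 174 179 194 204 203 210 211 190 176 196 195]
 [127 112 118 162 201 201 214 204 180 177 174 155 173 198 195]
 [158 111 110 144 191 174 178 162 132 124 122 141 187 199 197]
 [198 119 110 124 148 122 127 118 109 111 107 148 196 197 198]
 [212 143 112 118 115 110 111 109 112 111 109 149 201 197 200]
 [211 179 112 116 116 113 110 110 106 110 110 146 201 198 200]
 [212 199 119 113 118 117 109 109 109 109 108 151 199 197 192]
 [214 209 144 116 117 119 116 112 112 118 126 158 194 188 160]
 [213 213 184 121 122 127 129 137 141 162 147 141 145 132  95]
 [213 213 205 138 145 164 169 144 125 138 113  88  70  56  43]]
shift [33.9 -0.1 60. ] turn [0.001 0.415 0.002] | deg 23.8 target [605.8 133.7 152. ] F [-0.1  0.4 -0.3] w 0.2 j [ 0.27  0.4   0.1  -0.44 -1.24 -0.  ] t 15.47
```

```bash
python3 - <<'E'
from h import *
def lip(th,hx,hz,pt=(-54,35)):
    t=np.deg2rad(th);c,s=np.cos(t),np.sin(t);dx,dz=pt[0]-45,pt[1]-70
    return w(PAN,[[hx+dx*c+dz*s,SY,135+hz-dx*s+dz*c]])[0]
for th in (0,6,8,10,12,14):
  for hx in (0,2): print(th,hx,lip(th,hx,1).round(1),(proj("side",[lip(th,hx,1)])+[.9,-1.3]).round(1),proj("top",[lip(th,hx,1)]).round(1))
g=cv2.imread("pics/hung_top.png",0);print(g[122:158,208:244:2])
E
```

```text
0 0 [605.1 139.1 101. ] [[357.5 156.8]] [[222.3 143.9]]
0 2 [604.8 141.1 101. ] [[357.3 156.5]] [[221.5 144.1]]
6 0 [605.5 136.1 111.5] [[358.  154.7]] [[222.6 142.1]]
6 2 [605.2 138.  111.5] [[357.8 154.4]] [[221.7 142.3]]
8 0 [605.6 135.3 115.1] [[358.2 153.9]] [[222.5 141.5]]
8 2 [605.3 137.3 115.1] [[358.  153.6]] [[221.7 141.7]]
10 0 [605.6 134.6 118.7] [[358.3 153.1]] [[222.4 140.9]]
10 2 [605.4 136.6 118.7] [[358.1 152.8]] [[221.6 141.1]]
12 0 [605.7 134.1 122.3] [[358.4 152.3]] [[222.3 140.3]]
12 2 [605.5 136.1 122.3] [[358.2 152. ]] [[221.5 140.5]]
14 0 [605.8 133.7 126. ] [[358.5 151.4]] [[222.1 139.7]]
14 2 [605.5 135.6 126. ] [[358.3 151.1]] [[221.3 139.9]]
[[ 60  35  49  54  93 106 108  68  18  15  17  13  10  12  12  18  20  20]
 [ 61  38  74  83  99 106 108  76  32  12  12  12  15  11  11  19  19  21]
 [ 58  45  91  99  99 106 107  86  54  11  11   9  11  11  12  20  20  21]
 [ 55  48  77  83  93 106 108  84  50  10  12   8  12  16  13  19  17  22]
 [ 51  50  53  48  79 106 108  74  37   9  13  13  12  13   9  20  17  20]
 [ 46  51  46  41  66 106 107  74  40  24   8  
[... 1578 characters left out ...]
 11  14  12   7  13  14]
 [ 70  71  69 132 137 136 143 146 149 153  83  10  15  14  13  11  14  12]
 [ 70  68  67 127 136 136 144 144 150 153  86  11  14   9  11  10  10  13]
 [ 70  77  66 127 136 135 143 132 150 154  91   7  14  13  13  14  14  12]
 [ 94 108  66 130 138 136 145 135 150 150  92   9  14  15  15  12  10  14]
 [133 132  70 129 137 139 145 136 135 108  60   9  10   9  14  15  12  10]
 [127 112  63 128 123 137 133 100  90  55  21  11  13  11  11  13  11   7]
 [ 95  79  64 100  97 110 100  69  61  42   6   9  11  11  14  12  14  16]
 [ 71  70  67  76  75  79  74  68  62  48   9  11  10  12   8  11   9   9]
 [ 69  70  69  70  69  70  70  71  71  55   8  14  14  14  13  13  11  12]]
```

>>> servo_tool --rows '[[[0, 15, 0, 10, 0, 0.15, 0], [0, 30, 0, 25, 0, 0.3, 0], [0, 34, 0, 40, 0, 0.415, 0], [0, 34, 0, 60, 0, 0.415, 0], [0, 34, 0, 60, 0, 0.415, 0], [0, 34, 0, 60, 0, 0.415, 0]]]'

```text
clock: 16.23
position: [606.5, 133.3, 153.1]
ee_rot: [0.751, -0.66, 0.001, -0.001]
contact_force: [0.7, -0.2, 0.2]
gripper_width: -0.0
grasp_force: 0.0
```

```bash
python3 - <<'E'
from h import *
for z in (140,128,101): move([603.5,136,z],tool_R(PAN[2],0))
E
```

```text
shift [-3.   2.7 13.1] turn [-0.002  0.     0.001] | deg 0.1 target [603.5 136.  140. ] F [ 0.7 -0.2  0.2] w -0.0 j [ 0.48  0.44 -0.11  0.   -1.02 -0.35] t 16.23
shift [-3.   2.7 25.1] turn [-0.002  0.     0.001] | deg 0.1 target [603.5 136.  128. ] F [ 0.7 -0.2  0.2] w -0.0 j [ 0.48  0.44 -0.11  0.   -1.02 -0.35] t 16.23
shift [-3.   2.7 52.1] turn [-0.002  0.     0.001] | deg 0.1 target [603.5 136.  101. ] F [ 0.7 -0.2  0.2] w -0.0 j [ 0.48  0.44 -0.11  0.   -1.02 -0.35] t 16.23
```

>>> servo_tool --rows '[[[0, -3, 2.7, 10, 0, 0, 0], [0, -3, 2.7, 20, 0, 0, 0], [0, -3, 2.7, 25, 0, 0, 0], [0, -3, 2.7, 27, 0, 0, 0], [0, -3, 2.7, 27, 0, 0, 0]]]'

```text
clock: 16.85
position: [602.9, 136.0, 125.1]
ee_rot: [0.751, -0.66, 0.0, -0.0]
contact_force: [-0.1, 0.4, -0.1]
gripper_width: -0.1
grasp_force: 0.0
```

>>> servo_tool --rows '[[[0, 0, 0, 1, 0, 0, 0], [0, 0, 0, 2, 0, 0, 0], [0, 0, 0, 3, 0, 0, 0], [0, 0, 0, 3, 0, 0, 0]]]'

```text
clock: 17.35
position: [602.7, 136.1, 122.1]
ee_rot: [0.751, -0.66, 0.0, -0.0]
contact_force: [-0.1, -0.5, 0.1]
gripper_width: -0.3
grasp_force: 0.0
```

>>> servo_tool --rows '[[[0, 0, 0, 1, 0, 0, 0], [0, 0, 0, 2, 0, 0, 0], [0, 0, 0, 3, 0, 0, 0], [0, 0, 0, 3, 0, 0, 0]]]'

```text
clock: 17.85
position: [602.7, 136.1, 119.1]
ee_rot: [0.751, -0.66, 0.0, 0.0]
contact_force: [0.6, 0.1, 0.2]
gripper_width: 0.2
grasp_force: 0.0
```

>>> servo_tool --rows '[[[0, 0, 0, 1, 0, 0, 0], [0, 0, 0, 2, 0, 0, 0], [0, 0, 0, 2, 0, 0, 0]]]'

```text
clock: 18.23
position: [602.7, 136.1, 117.1]
ee_rot: [0.751, -0.66, 0.0, 0.0]
contact_force: [-0.7, 0.4, -0.8]
gripper_width: 0.1
grasp_force: 0.0
```

>>> servo_tool --rows '[[[0, 0, 0, 1, 0, 0, 0], [0, 0, 0, 2, 0, 0, 0], [0, 0, 0, 2, 0, 0, 0]]]'

```text
clock: 18.6
position: [602.7, 136.1, 115.1]
ee_rot: [0.751, -0.66, 0.0, 0.0]
contact_force: [0.1, 0.3, -0.2]
gripper_width: -0.0
grasp_force: 0.0
```

>>> servo_tool --rows '[[[0, 0, 0, 1, 0, 0, 0], [0, 0, 0, 2, 0, 0, 0], [0, 0, 0, 2, 0, 0, 0]]]'

```text
clock: 18.98
position: [602.9, 136.2, 113.5]
ee_rot: [0.751, -0.66, 0.0, -0.0]
contact_force: [-0.5, 0.8, 1.2]
gripper_width: -0.2
grasp_force: 0.6
```

Contact at z = 113.5. The tilt is about 6-7°, which fits the stud standing out roughly 10 mm with the tongue seated against the lip. Now I'll press the front down.

>>> servo_tool --rows '[[[0, 0, 0, 1, 0, 0, 0], [0, 0, 0, 2, 0, 0, 0], [0, 0, 0, 3, 0, 0, 0], [0, 0, 0, 4, 0, 0, 0], [0, 0, 0, 4, 0, 0, 0]]]'

```text
clock: 19.6
position: [603.4, 137.1, 110.3]
ee_rot: [0.752, -0.66, 0.0, -0.001]
contact_force: [-1.4, 2.1, 5.7]
gripper_width: -0.1
grasp_force: 2.9
```

>>> servo_tool --rows '[[[0, 0, 0, 1, 0, 0, 0], [0, 0, 0, 2, 0, 0, 0], [0, 0, 0, 3, 0, 0, 0], [0, 0, 0, 4, 0, 0, 0], [0, 0, 0, 4, 0, 0, 0]]]'

```text
clock: 20.23
position: [603.6, 138.2, 106.8]
ee_rot: [0.752, -0.659, 0.0, -0.002]
contact_force: [-3.2, 5.4, 7.1]
gripper_width: -0.1
grasp_force: 3.5
```

>>> servo_tool --rows '[[[0, -2, 0, 1, 0, 0, 0], [0, -2, 0, 2, 0, 0, 0], [0, -2.5, 0, 3, 0, 0, 0], [0, -2.5, 0, 4, 0, 0, 0], [0, -2.5, 0, 4, 0, 0, 0]]]'

```text
clock: 20.85
position: [603.1, 139.9, 102.5]
ee_rot: [0.752, -0.66, 0.0, -0.002]
contact_force: [-1.6, 3.3, 6.9]
gripper_width: -0.0
grasp_force: 3.2
```

>>> servo_tool --rows '[[[0, -0.5, 0, 1, 0, 0, 0], [0, -0.5, 0, 2, 0, 0, 0], [0, -1, 0, 3, 0, 0, 0], [0, -1, 0, 3, 0, 0, 0]]]'

```text
clock: 21.35
position: [603.1, 141.2, 99.9]
ee_rot: [0.752, -0.659, 0.0, -0.002]
contact_force: [-2.7, 3.8, 8.2]
gripper_width: 0.1
grasp_force: 3.9
```

Near level (nominal lip z is 100). I'll press on until the hard stop shows in the force.

>>> servo_tool --rows '[[[0, 0, 0, 1, 0, 0, 0], [0, 0, 0, 2, 0, 0, 0], [0, 0, 0, 2, 0, 0, 0]]]'

```text
clock: 21.72
position: [603.5, 141.9, 98.6]
ee_rot: [0.752, -0.659, 0.001, -0.003]
contact_force: [-2.9, 4.7, 10.2]
gripper_width: -0.1
grasp_force: 4.8
```

>>> servo_tool --rows '[[[0, 0, 0, 1, 0, 0, 0], [0, 0, 0, 2, 0, 0, 0], [0, 0, 0, 2, 0, 0, 0]]]'

```text
clock: 22.1
position: [603.6, 142.0, 98.0]
ee_rot: [0.752, -0.659, 0.001, -0.003]
contact_force: [-6.7, 6.3, 14.8]
gripper_width: 0.2
grasp_force: 7.7
```

>>> servo_tool --rows '[[[0, 0, 0, 1.5, 0, 0, 0], [0, 0, 0, 3, 0, 0, 0], [0, 0, 0, 3, 0, 0, 0], [0, 0, 0, 3, 0, 0, 0]]]'

```text
clock: 22.6
position: [603.7, 142.1, 97.8]
ee_rot: [0.752, -0.659, 0.001, -0.004]
contact_force: [-11.3, 6.4, 27.7]
gripper_width: -0.0
grasp_force: 13.5
```

Hard stop: 28 N with only 0.2 mm of movement. I'll retract straight up, away from the wall, and check numerically.

>>> servo_tool --rows '[[[0, 0, 0, -8, 0, 0, 0], [0, 0, 0, -25, 0, 0, 0], [0, 0, 0, -60, 0, 0, 0], [0, 20, 0, -110, 0, 0, 0], [0, 60, 0, -140, 0, 0, 0], [0, 110, 0, -150, 0, 0, 0], [0, 150, 0, -150, 0, 0, 0], [0, 150, 0, -150, 0, 0, 0]]]'

```text
clock: 23.6
position: [621.6, -12.0, 241.1]
ee_rot: [0.75, -0.661, -0.0, 0.0]
contact_force: [-0.4, -0.8, -0.6]
gripper_width: -0.2
grasp_force: 0.0
```

```bash
python3 - <<'E'
from h import *
from scipy.ndimage import gaussian_filter
for n in CP: cv2.imwrite(f"pics/end_{n}.png",arm.get_image(n)[:,:,::-1])
s=arm.read_state();print(s["position"].round(1),s["contact_force"].round(1))
g=cv2.imread("pics/end_side.png",0);print(g[142:182:1,342:374:2])
def lip(th,hx,hz,pt=(-54,35)):
    t=np.deg2rad(th);c,q=np.cos(t),np.sin(t);dx,dz=pt[0]-45,pt[1]-70
    return w(PAN,[[hx+dx*c+dz*q,-9,135+hz-dx*q+dz*c]])[0]
for th in(0,3,6): print(th,*[(proj("side",[lip(th,1,0,p)])+[.9,-1.3]).round(1) for p in((-54,35),(-62,31),(-45,0))])
a=cv2.imread("pics/side0.png",0).astype(int);b=g.astype(int) # bystanders unmoved?
for nm,(x0,x1,y0,y1) in dict(lamp=(285,365,300,365),ring=(398,448,240,270),tin=(396,424,185,220),pan_left=(284,325,115,172)).items(): print(nm,np.abs(a-b)[y0:y1,x0:x1].mean().round(1))
E
```

```text
[621.5  -9.6 240.9] [0.4 0.9 0.2]
[[120 115 112 112 112 111 112 113 152 198 212 213 209 212 212 193]
 [121 112 114 111 114 112 109 111 133 193 211 213 209 211 213 208]
 [112 115 113 114 114 111 114 111 119 177 207 213 211 211 211 212]
 [114 118 111 112 112 113 112 111 115 172 202 209 208 211 209 210]
 [112 121 110 113 114 114 110 112 111 167 203 204 208 210 210 213]
 [111 135 116 108 112 112 113 111 107 148 200 203 204 211 212 210]
 [110 138 140 105 108 116 111 111 113 125 185 200 202 211 208 211]
 [112 122 173 108 106 111 112 110 111 112 153 196 199 208 214 210]
 [110 114 182 116 105 113 117 111 110 110 136 199 197 207 210 211]
 [112 113 147 113 106 110 125 112 111 112 138 201 197 200 204 209]
 [111 110 113 107 104 105 124 114 111 111 142 196 196 199 198 200]
 [112 112 110 106 104 107 118 118 113 108 143 195 197 195 195 193]
 [114 111 111 106 103 104 109 124 114 111 141 194 196 191 194 193]
 [124 112 113 111 105 104 110 130 127 139 164 196 197 194 195 195]
 [139 111 115 134 112 128 145 170 181 185 193 206 199 198 196 198]
 [163 111 118 166 157 179 184 216 210 210 208 212 201 198 199
[... 1104 characters left out ...]
 28  34  33  27  23  25  31  27  33  26]
 [ 30  31  30  33  30  28  30  31  27  25  29  25  29  31  25  31]
 [ 32  29  28  34  36  37  35  27  29  31  27  34  34  27  28  33]
 [ 34  28  23  31  33  29  38  29  37  29  25  29  32  33  35  32]
 [ 20  22  17  25  26  33  29  26  26  26  34  33  32  32  27  32]
 [ 25  21  31  33  29  29  32  33  28  37  33  31  31  33  30  29]
 [ 27  27  32  27  27  27  25  34  31  36  33  31  28  32  29  31]
 [ 33  35  34  19  29  30  28  32  34  28  29  31  32  37  27  28]]
0 [[356.5 157.1]] [[357.2 159.3]] [[355.  164.2]]
3 [[356.8 156. ]] [[357.5 158.2]] [[355.4 163.6]]
6 [[357.  154.9]] [[357.8 157. ]] [[355.8 162.9]]
lamp 2.5
ring 11.2
tin 2.0
pan_left 2.0
```

The lip is now at the level prediction (row 158 against 157). The ring region differs between pictures, so I'll check whether that is only arm shadow or the ring moved.

```bash
python3 - <<'E'
import cv2,numpy as np
for n,(x0,x1,y0,y1) in dict(side=(398,448,238,272),top=(345,394,88,138)).items():
    for k in("0","hung","pre","end"):
        f=f"pics/{n}0.png" if k=="0" else f"pics/{k}_{n}.png"
        m=cv2.imread(f,0)[y0:y1,x0:x1]
        e=(m>90)
        ys,xs=np.nonzero(e); print(n,k,e.sum(),xs.mean().round(1),ys.mean().round(1),xs.min(),xs.max(),ys.min(),ys.max(),m.mean().round(0))
E
```

```text
side 0 820 25.4 21.8 0 49 4 33 110.0
side hung 809 25.6 21.7 0 49 4 33 105.0
side pre 1368 21.4 17.4 0 49 0 33 114.0
side end 802 25.8 21.8 0 49 4 33 100.0
top 0 650 24.5 24.2 4 48 0 43 67.0
top hung 532 24.1 24.4 5 44 7 43 49.0
top pre 681 19.9 29.9 0 43 7 49 57.0
top end 525 24.5 23.9 5 48 0 43 50.0
```

The ring has not moved; the difference was reflection and shadow. Handing in.

```bash
python3 -c "
from bench import arm
print(arm.job_done())"
```

```text
the job is handed in; nothing more can be done
None
```

The grey bin hangs in the upper groove above the stud. I pressed its front down to a hard stop at 28 N, and the final picture puts its lip at the height of a level bin. I judged the stud fully in from the stop and the level lip, because the bin hides it from the cameras. In the final side picture the headlamp, trim ring and tin look unmoved. I handed the job in at about 24 s of the 50 s; no verdict was returned.

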